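# Load a tube rack into the sample loader

## Task

Lift the tube rack by its grip tab and set it down lengthwise on the lower part of the loader's ramp, then let go. Push it from its lower end up the ramp, under the clear cover, until its rear edge drops behind the lip and it lies flat in the pocket; feel for the sprung end stop and press on it only gently. Keep the rack upright and leave the other things on the bench where they are.

Things in the scene. Friction and masses are not known exactly. Their poses are not given: they have to be found in the camera images.
- rack_centre (a point): centre of the tube rack, half-way up its block (22.5 mm above its underside). The rack is a loose grey plastic block 130 long (its x) x 60 wide (its y) x 45 mm high, 0.35 to 0.7 kg, the same either way round; it starts flat on the bench, its length roughly along the ramp's.
- rack: the same rack; origin at the centre of its underside, z up. A grip tab stands on the middle of its top: 40 long (along x), 12 thick (along y), up to 76 mm above the underside (31 mm above the block's top). Three capped tubes, part of the rack, stand 18 mm above the top near each end, 49 mm from the centre along x.
- ramp_foot (a point): fixed point of the loader's frame, 26 mm above the bench, in the plane of the ramp's surface, on its centre line near its foot. x points straight up the slope (0.21 rad above level, roughly to the robot's left), y across, z normal to the ramp. The other loader entries use this frame. The ramp is an aluminium channel 70 mm wide between guide rails 10 mm high.
- loader: white base of the loader; origin on the bench under ramp_foot, x level. The channel with lip, pocket, stop and cover is clamped s = 0 to 45 mm up the slope, s not measured; it does not shift in use. Ramp foot at x = s; the lip (ramp's top edge) at x = 180 mm + s. Beyond it the pocket floor, parallel to the ramp, lies 10 mm lower.
- track: the loader's frame, same point and axes as ramp_foot. The sprung end stop, a rubber plate up to 18 mm above the ramp plane, stands 133 mm beyond the lip (3 mm more than the rack's length), yields 2.5 N per mm, hard after 8 mm; it is made for at most 10 N. A clear cover on four posts spans the pocket from 67 mm beyond the lip on, underside 95 mm above the ramp plane: push on the rack's end face.
- frame_top (a point): point in the ramp plane on the centre line, 330 mm up the slope from ramp_foot, same axes. Friction of rack on ramp is 0.5 to 0.75: the rack stays where it is put and takes some 2 to 7 N to push up. Its rear edge may hang on the pushing fingers by friction and then drops when they draw back.
- bottle: bystander: clear glass bottle with blue cap, 66 mm across, 130 mm tall; origin under its centre
- cap: bystander: loose blue bottle cap, 42 mm across, 16 mm high; origin under its centre
- tipbox: bystander: open green plastic box, 85 x 125 x 45 mm; origin under its centre
- jar: bystander: small jar with white lid, 48 mm across, 70 mm tall; origin under its centre
Not all that is in view belongs to the job. What is shaped like the rack but orange is not meant.

How it is judged:
By the outcome, as a careful person would: the job done as asked, in the order asked, and still so for the second after the job is handed in, with the robot touching nothing.
It also fails if it takes over 72 s, if anything falls off the work surface, if the arm or the gripper's body presses on something with over 40 N, if the wrist force passes 120 N, or if a joint passes its speed limit or range.

## Robot

A 6-joint arm with a two-finger parallel gripper is mounted at the origin on the work surface. World frame = base frame: x ahead of the robot, y to its left, z up, the work surface at z = 0. Lengths are in mm, angles in rad, forces in N, time in s.
With the tool pointing down it reaches from about 300 to 875 mm from the base axis. Payload 4.2 kg.
Tool frame: the origin (TCP) lies on the front face of the gripper's body, between the roots of the fingers; the fingertips stand 73 mm ahead of it and the grasp point (between the pads) lies 54 mm ahead of it; x points along the fingers, y is the direction in which the jaws open and shut, and the axes are right-handed (so a half turn about x gives the same grasp; the last joint's range is limited). The gripper opens to 85 mm and grips with 20 to 120 N. Pads are 22 mm wide; open, the fingers measure 114 mm over their backs; the gripper's body (76 mm by 85 mm) begins 54 mm behind the grasp point. The pads swing forward as they close: fully open they stand 13 mm farther back than shut.
Start: joints at [-1.165, 0.32, 1.565, -0, 1.257, -0.02], TCP at [237.505, -523.665, 303.938] pointing down, gripper open.
Joint ranges: [-3.11, 3.11], [-0.84, 2.01], [0.21, 2.61], [-1.34, 4.49], [0.05, 2.63], [-2.56, 2.56]. Speed limits (rad/s): [2.57, 2.57, 3.14, 3.14, 3.14, 3.14].

## Interface

Orientations are given as [roll, pitch, yaw] about the fixed x, y, z axes, in that order (R = Rz(yaw) Ry(pitch) Rx(roll)).
In Python, from workcell import monitor, vision, order gives the robot as it stands. The module is installed in compiled form; this text tells all that it offers.
- The arm moves only by the tool send_rows, never from a script. Its argument "increments" is a list of rows, each a list of 2 entries, a list of its own where there are three numbers: the shift along the world's x, y, z in m, then the turn, a rotation vector about the world's x, y, z in degrees. A call has 1 to 8 rows; each row is the pose to reach, as a shift and turn from the pose commanded when the call began; what a row does not reach only later rows make up. A row lasts 1/10 s, in which the tool goes at most 50 mm and 8.59 degrees, less where a joint would pass 70% of its speed; a pose out of reach is approached as far as the arm can. A call with a gripper value outside its range is refused whole. "fingers" is the gripper's target within -1 to 1 (shut at 1, half-way at 0, fully open at -1), set as the call begins (left out, the last holds). The fingers move at their own pace and stop on an object; "newtons" is the grip in N (left out, the last holds). Time passes only in rows, so rows that repeat a pose let the fingers close. It gives the time, the measured TCP pose, the force and the opening at its end, in the units of the state.
- monitor.state(): the state, without advancing time (a new reading comes with each control period).
- vision.get_image(name): name is "side" or "top"; returns (picture, depth): 420x560x3 uint8, red, green, blue; 420x560 float32, mm along the optical axis (not along the pixel's ray), 0 where there is no reading.
- vision.camera_model(name): a dict with "fx", "fy", "cx", "cy" (pixels), "T" (4x4, takes a point from camera to world coordinates). Camera axes: x right, y down, z forward; pixel columns grow to the right and rows downward; lengths in mm; the calibration is good to about 2 mm. A picture is of the moment at which its call begins. camera_model takes no time and is no camera call.
- order.sign_off(): hands the job in, once; it reports no verdict.
The state is a dict: "clock": time; "q": joint angles; "joint_vel": joint speeds; "effort": joint torques, N m; "eef_pos": TCP position; "tcp_rot": TCP orientation; "wrist_force": force on the tool from outside, world axes, zero at the start; "ft_torque": the same for the moment, N m; "grip_width": finger opening in mm.
Only numpy, scipy, OpenCV 4.12 (cv2) and the standard library are available. Lean on these libraries where they do the work, as an engineer would, in place of code of your own. Each camera call takes 0.05 s, during which the arm holds its last target.

## Working session

There is one attempt and no reset: what is moved stays moved. The work goes in short steps, Python scripts to look and compute and a tool call to move; the robot and the scene stay as the last step left them, time stands still between calls to the robot, and variables do not carry over. Pictures are saved under pics/ and viewed, and the job is handed in when it is done.

Besides the shell and the picture viewer there is one more tool, called after "Request:" as name([rows], argument=value, ...), one row to a line, values as JSON. send_rows: Moves the arm, as the interface text tells. Its arguments: {"type":"object","properties":{"increments":{"type":"array"},"fingers":{"type":"number"},"newtons":{"type":"number"}},"required":["increments"]}

```bash
mkdir -p pics; ls
python3 - <<'E'
from workcell import monitor, vision
import cv2,numpy as np
for n in ("top","side"):
    im,d=vision.get_image(n); m=vision.camera_model(n)
    cv2.imwrite(f"pics/{n}0.png",im[:,:,::-1]); np.savez(f"/tmp/{n}0.npz",im=im,d=d,T=m["T"],K=[m[k] for k in("fx","fy","cx","cy")])
    print(n,m)
print(monitor.state())
E
```

```text
pics
top {'fx': 434.7201756731194, 'fy': 434.7201756731194, 'cx': 282.19307062769593, 'cy': 214.8575207550868, 'T': array([[ 1.49992656e-02, -9.82027744e-01,  1.88139663e-01,
         4.12086589e+02],
       [-9.99883431e-01, -1.52683967e-02,  1.87518522e-05,
        -5.55127963e+01],
       [ 2.85417617e-03, -1.88118013e-01, -9.82142284e-01,
         1.00417902e+03],
       [ 0.00000000e+00,  0.00000000e+00,  0.00000000e+00,
         1.00000000e+00]])}
side {'fx': 481.6698492903136, 'fy': 481.6698492903136, 'cx': 278.2591731793349, 'cy': 210.65541045859308, 'T': array([[-9.03595977e-01, -2.58193440e-01,  3.41833963e-01,
         1.88276740e+02],
       [-4.28087485e-01,  5.73998849e-01, -6.98044717e-01,
         7.66043275e+02],
       [-1.59817346e-02, -7.77085239e-01, -6.29192431e-01,
         8.04278605e+02],
       [ 0.00000000e+00,  0.00000000e+00,  0.00000000e+00,
         1.00000000e+00]])}
{'clock': 0.1, 'q': array([-1.16499718e+00,  3.20242715e-01,  1.56557038e+00, -7.02578464e-06,
        1.25741107e+00, -1.99819195e-02]), 'joint_vel': array([-1.04861298e-03, -1.49214717e-03, -2.84700031e-03,  9.93733854e-04,
        5.06016955e-04,  9.72829383e-05]), 'effort': array([ 1.45053950e-04, -4.16409051e+01, -2.34704161e+01,  4.53366863e-05,
        4.89332888e-03,  1.51474694e-05]), 'eef_pos': array([ 237.37711042, -523.36683348,  303.15259331]), 'tcp_rot': array([-1.58668386,  1.56916481,  1.98069204]), 'wrist_force': array([ 0.04781608, -0.74887784,  0.34130786]), 'ft_torque': array([ 0.03966622,  0.01481034, -0.00304513]), 'grip_width': 85.50045267063828}
```

View pics/top0.png

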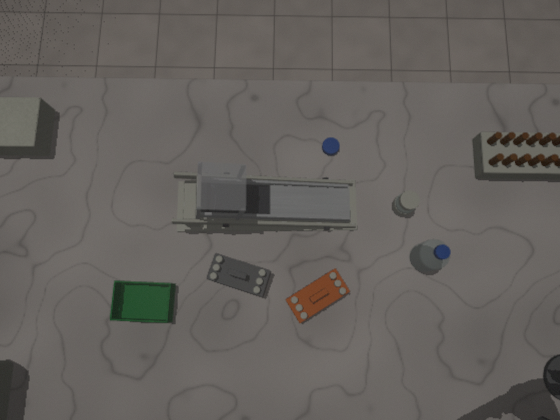

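View pics/side0.png

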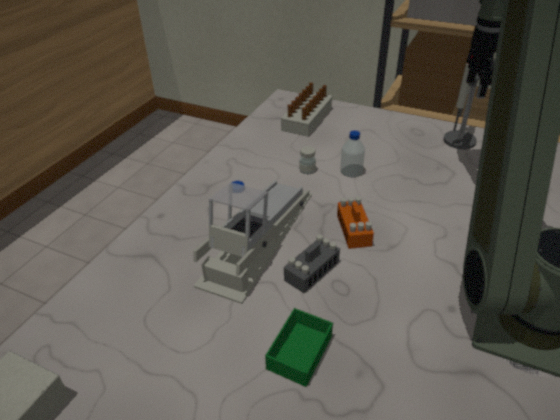

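Candidates: the grey rack (top 239,275; side 312,263) and the orange one (top 318,295; side 355,223). The grey one fits the description. I'll check it in enlarged crops.

Run:
```python
import cv2,numpy as np
def crop(n,u0,v0,w,h,s,o):
    im=np.load(f"/tmp/{n}0.npz")["im"][:,:,::-1]
    c=im[v0:v0+h,u0:u0+w].astype(float); c=np.clip(255*(c/255)**0.6*1.1,0,255).astype(np.uint8)
    c=cv2.resize(c,None,fx=s,fy=s,interpolation=cv2.INTER_CUBIC)
    for u in range((u0+19)//20*20,u0+w,20): cv2.putText(c,str(u),((u-u0)*s,8),0,.35,(0,0,255)); cv2.line(c,((u-u0)*s,10),((u-u0)*s,16),(0,0,255))
    for v in range((v0+19)//20*20,v0+h,20): cv2.putText(c,str(v),(0,(v-v0)*s+3),0,.35,(0,0,255)); cv2.line(c,(22,(v-v0)*s),(28,(v-v0)*s),(0,0,255))
    cv2.imwrite(f"pics/{o}.png",c)
crop("top",165,155,200,150,4,"c1")
crop("side",190,170,180,140,4,"c2")
```

```text
(no output)
```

View pics/c1.png

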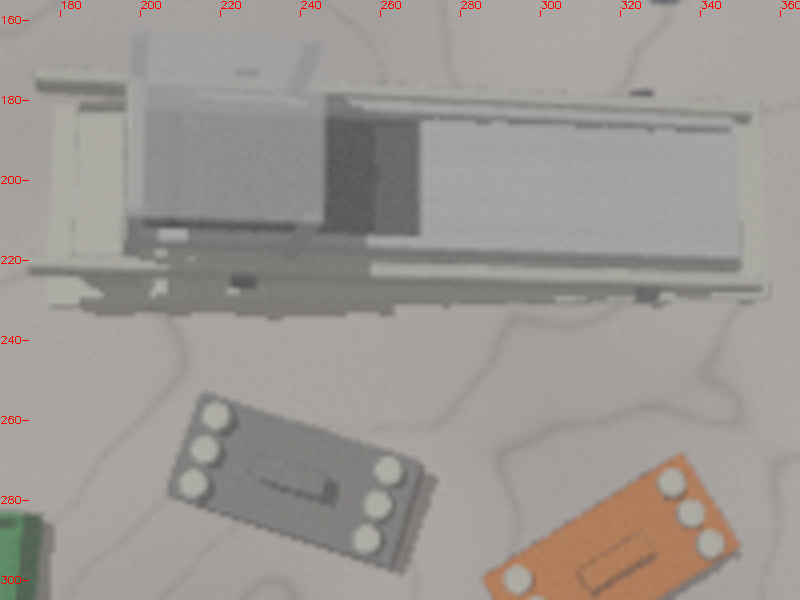

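View pics/c2.png

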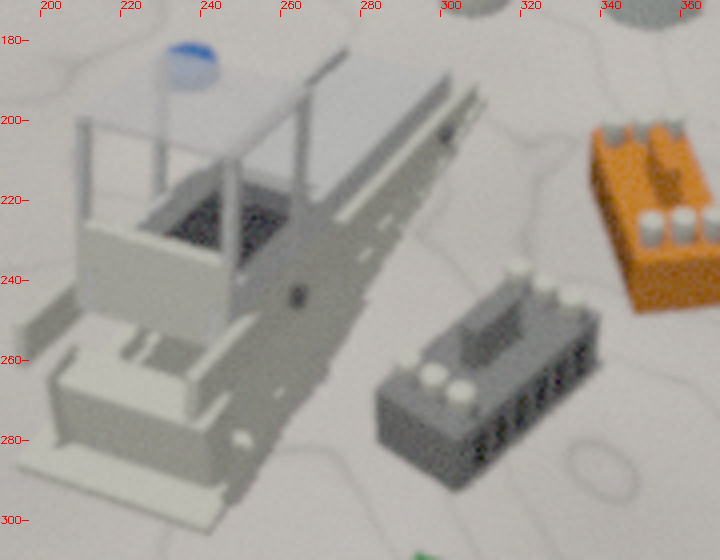

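```bash
cat > h.py <<'E'
import cv2,numpy as np
def load(n,k=0):
    z=np.load(f"/tmp/{n}{k}.npz"); im,d,T,K=z["im"],z["d"],z["T"],z["K"]
    v,u=np.mgrid[0:420,0:560]; P=np.stack([(u-K[2])/K[0]*d,(v-K[3])/K[1]*d,d],-1)@T[:3,:3].T+T[:3,3]
    return im,d,P,T,K
def ray(n,u,v,k=0):
    z=np.load(f"/tmp/{n}{k}.npz");T,K=z["T"],z["K"]
    return T[:3,3],T[:3,:3]@np.array([(u-K[2])/K[0],(v-K[3])/K[1],1])
def tri(a,b):
    (o1,d1),(o2,d2)=ray("top",*a),ray("side",*b)
    A=np.stack([d1,-d2],1); s=np.linalg.lstsq(A,o2-o1,rcond=None)[0]
    p,q=o1+s[0]*d1,o2+s[1]*d2; return (p+q)/2,np.linalg.norm(p-q)
def atz(n,u,v,z,k=0):
    o,d=ray(n,u,v,k); return o+d*(z-o[2])/d[2]
E
python3 - <<'E'
from h import *
np.set_printoptions(precision=1,suppress=True)
im,d,P,T,K=load("top")
# ramp plane
q=P[192:214,275:340].reshape(-1,3); q=q[np.isfinite(q).all(1)]
A=np.c_[q[:,:2],np.ones(len(q))]
for _ in range(3):
    c=np.linalg.lstsq(A,q[:,2],rcond=None)[0]; r=q[:,2]-A@c; m=abs(r)<6; q=q[m];A=A[m]
g=np.hypot(c[0],c[1]); print("plane",c*[1000,1000,1],"slope",np.arctan(g),"dir yaw",np.arctan2(c[1],c[0]),"std",r.std(),len(q))
for v in(195,202,210): print(v,[tuple(np.round(P[v,u],0)) for u in range(240,360,6)])
# bench
print("bench z",np.median(P[330:380,220:420,2]))
# rack top patches
for u,v in [(215,268),(225,270),(237,277),(244,277),(240,285),(250,268),(258,281)]: print(u,v,P[v,u])
E
```

```text
plane [-330.6  202.4  276.1] slope 0.369776159620488 dir yaw 2.592249929261869 std 1.6103834536808281 205
195 [(np.float64(609.0), np.float64(27.0), np.float64(178.0)), (np.float64(636.0), np.float64(25.0), np.float64(65.0)), (np.float64(637.0), np.float64(12.0), np.float64(62.0)), (np.float64(637.0), np.float64(-1.0), np.float64(60.0)), (np.float64(639.0), np.float64(-14.0), np.float64(55.0)), (np.float64(638.0), np.float64(-28.0), np.float64(60.0)), (np.float64(637.0), np.float64(-41.0), np.float64(62.0)), (np.float64(638.0), np.float64(-54.0), np.float64(58.0)), (np.float64(640.0), np.float64(-68.0), np.float64(55.0)), (np.float64(640.0), np.float64(-81.0), np.float64(53.0)), (np.float64(641.0), np.float64(-95.0), np.float64(50.0)), (np.float64(642.0), np.float64(-109.0), np.float64(47.0)), (np.float64(643.0), np.float64(-122.0), np.float64(43.0)), (np.float64(644.0), np.float64(-136.0), np.float64(40.0)), (np.float64(644.0), np.float64(-150.0), np.float64(40.0)), (np.float64(646.0), np.float64(-164.0), np.float64(36.0)), (np.float64(647.0), np.float64(-178.0), np.float64(33.0)), 
[... 2039 characters left out ...]
.0)), (np.float64(608.0), np.float64(-122.0), np.float64(47.0)), (np.float64(609.0), np.float64(-136.0), np.float64(43.0)), (np.float64(609.0), np.float64(-150.0), np.float64(40.0)), (np.float64(610.0), np.float64(-164.0), np.float64(36.0)), (np.float64(611.0), np.float64(-178.0), np.float64(32.0)), (np.float64(612.0), np.float64(-192.0), np.float64(33.0)), (np.float64(613.0), np.float64(-206.0), np.float64(27.0)), (np.float64(618.0), np.float64(-224.0), np.float64(6.0))]
bench z 0.34955429379095904
215 268 [473.5  87.1  65.1]
225 270 [470.7  67.8  46.8]
237 277 [456.   41.3  43.9]
244 277 [454.8  23.3  76.3]
240 285 [438.8  34.1  44.9]
250 268 [476.2  13.6  42.2]
258 281 [447.4  -5.8  61.9]
```

Run:
```python
from h import *
np.set_printoptions(precision=2,suppress=True)
for n,(u0,u1,v0,v1) in {"top":(275,342,192,212),"side":(255,290,195,215)}.items():
    im,d,P,T,K=load(n)
    q=P[v0:v1,u0:u1].reshape(-1,3); q=q[(abs(q[:,2]-45)<40)]
    A=np.c_[q[:,:2],np.ones(len(q))]
    for _ in range(6):
        c=np.linalg.lstsq(A,q[:,2],rcond=None)[0]; r=q[:,2]-A@c; m=abs(r)<3*np.median(abs(r))+1; q=q[m];A=A[m]
    print(n,"grad",c[:2],"slope",np.arctan(np.hypot(*c[:2])),"yaw",np.arctan2(c[1],c[0]),"std",r.std(),len(q),"z at(625,-130)",c@[625,-130,1])
def crop(n,u0,v0,w,h,s,o):
    im=np.load(f"/tmp/{n}0.npz")["im"][:,:,::-1]
    c=im[v0:v0+h,u0:u0+w].astype(float); c=np.clip(255*(c/255)**0.6*1.1,0,255).astype(np.uint8)
    c=cv2.resize(c,None,fx=s,fy=s,interpolation=cv2.INTER_CUBIC)
    for u in range((u0+9)//10*10,u0+w,10): cv2.putText(c,str(u),((u-u0)*s,8),0,.35,(0,0,255)); cv2.line(c,((u-u0)*s,10),((u-u0)*s,16),(0,0,255))
    for v in range((v0+9)//10*10,v0+h,10): cv2.putText(c,str(v),(0,(v-v0)*s+3),0,.35,(0,0,255)); cv2.line(c,(22,(v-v0)*s),(28,(v-v0)*s),(0,0,255))
    cv2.imwrite(f"pics/{o}.png",c)
crop("top",240,170,125,66,6,"c3")
crop("top",200,245,80,60,9,"c4")
crop("side",255,170,65,60,9,"c5")
```

```text
top grad [-0.01  0.21] slope 0.20685140591176815 yaw 1.6423234535600957 std 1.6637495164557712 1324 z at(625,-130) 42.93542040699909
side grad [-0.    0.22] slope 0.21330576145701688 yaw 1.591127312015121 std 1.2054876933012528 431 z at(625,-130) 43.76956145484927
```

View pics/c3.png

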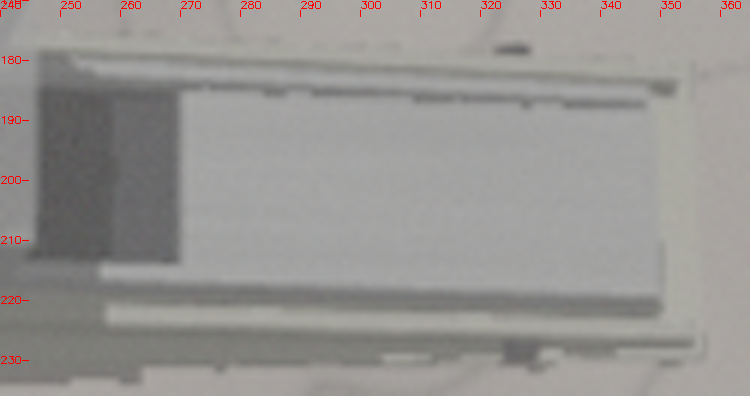

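View pics/c4.png

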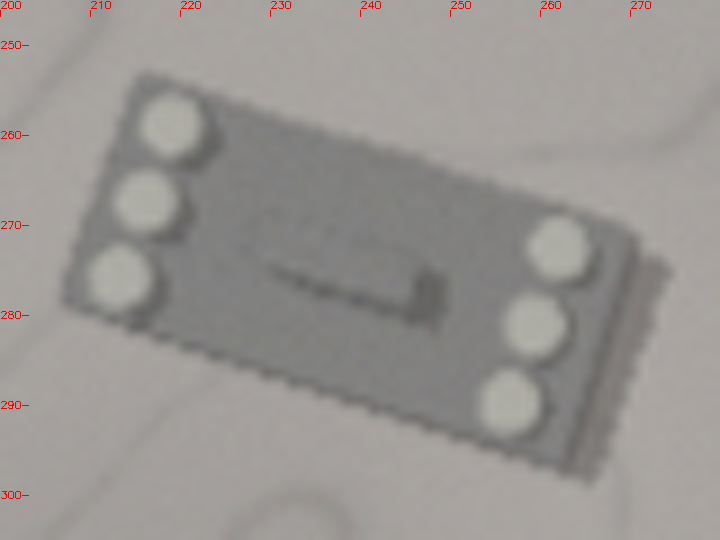

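View pics/c5.png

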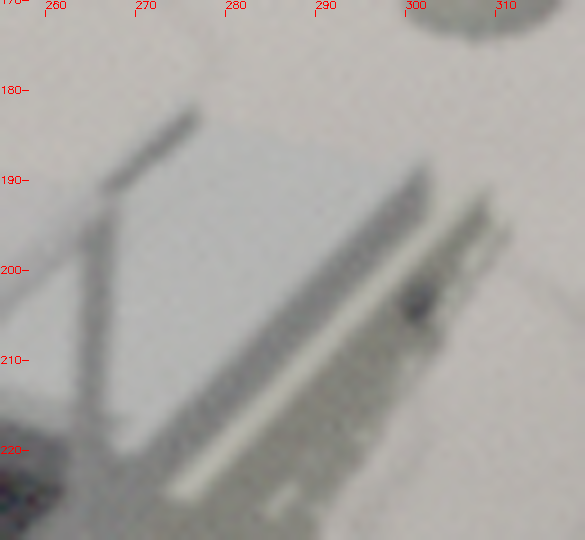

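Run:
```python
from h import *
np.set_printoptions(precision=1,suppress=True)
def onplane(n,u,v,off=0):  # plane z=43.3+.2131*(y+130)+off
    o,d=ray(n,u,v); t=(43.3+.2131*(o[1]+130)+off-o[2])/(d[2]-.2131*d[1]); return o+d*t
A=onplane("top",269.5,185); B=onplane("top",345,188.2); print("far base",A,B,"yaw",np.arctan2(*(A-B)[[1,0]]))
C=onplane("top",258,216.7,10); D=onplane("top",345,219.5,10); print("near outer top",C,D,"yaw",np.arctan2(*(C-D)[[1,0]]))
E=onplane("top",269.5,213.7,10); print("near inner top at lip",E)
E2=onplane("top",247,213.2,10); print("near inner top",E2)
F=onplane("top",245,184.5,0); print(F)
for v in (190,200,208): print("lip",onplane("top",269.5,v),"foot",onplane("top",348.5,v), "258",onplane("top",257.5,v))
# side view: near rail outer top
print("side near outer top",onplane("side",270,221,10),onplane("side",301,188.5,10))
print("side far inner top?",onplane("side",277,182,10),onplane("side",267,191,10))
# foot edge & lip side
print("side foot",onplane("side",280,184),onplane("side",297,188), onplane("side",263,215.5))
# rack
im,d,P,T,K=load("top")
M=(abs(P[...,2]-45)<9); M[:250]=0;M[305:]=0;M[:,:200]=0;M[:,285:]=0
hsv=cv2.cvtColor(im,cv2.COLOR_RGB2HSV); M&=hsv[...,1]<80
cs,_=cv2.findContours(M.astype(np.uint8),0,2)
# top face corners at z45
for z,pts in ((45,[(215.3,253),(207,278.5),(262.5,297),(270,270)]),):
    c=np.array([atz("top",u,v,z) for u,v in pts]); print(c,c.mean(0)); print(np.linalg.norm(c-np.roll(c,1,0),axis=1))
caps=[(218.6,258.8),(215.7,267.3),(212.7,275.8),(261.5,272.3),(258.8,281),(256,289.6)]
c=np.array([atz("top",u,v,63) for u,v in caps]);print(c,"mean",c.mean(0)); e=c[:3].mean(0)-c[3:].mean(0); print(e,np.hypot(*e[:2]),"yaw",np.arctan2(e[1],e[0]))
```

```text
far base [659.2 -26.2  65.4] [ 664.1 -199.8   28.4] yaw 1.5987459510146702
near outer top [584.2  -3.3  80.3] [ 588.5 -197.4   38.9] yaw 1.5930912840765181
near inner top at lip [592.2 -27.8  75.1]
near inner top [590.6  20.3  85.3]
[656.5  27.4  76.8]
lip [647.7 -26.4  65.4] foot [ 660.3 -208.2   26.6] 258 [645.9  -0.1  71. ]
lip [625.  -26.9  65.3] foot [ 636.6 -207.8   26.7] 258 [623.3  -0.7  70.9]
lip [606.9 -27.3  65.2] foot [ 617.7 -207.6   26.8] 258 [605.4  -1.1  70.8]
side near outer top [581.5   7.8  82.7] [ 588.3 -191.5   40.2]
side far inner top? [ 659.7 -192.5   40. ] [ 657.8 -128.3   53.7]
side foot [ 655.6 -202.6   27.8] [ 605.9 -205.4   27.2] [614.6 -20.5  66.6]
[[507.8  90.9  45. ]
 [451.8 106.6  45. ]
 [413.9 -15.5  45. ]
 [472.3 -30.6  45. ]] [461.4  37.8  45. ]
[126.6  58.2 127.9  60.3]
[[493.5  80.5  63. ]
 [475.2  86.   63. ]
 [456.9  91.6  63. ]
 [466.  -12.9  63. ]
 [447.4  -7.6  63. ]
 [429.1  -2.   63. ]] mean [461.4  39.3  63. ]
[27.7 93.5  0. ] 97.5487919817546 yaw 1.2827723326591969
```

Run:
```python
from h import *
from scipy.spatial.transform import Rotation as R
np.set_printoptions(precision=2,suppress=True)
caps=[(218.6,258.8),(215.7,267.3),(212.7,275.8),(261.5,272.3),(258.8,281),(256,289.6)]
s=[(291.3,260.5),(298.3,263.7),(305,267.7),(319.8,237),(326.3,241.5),(333,244.5)]
c=np.array([tri(a,b)[0] for a,b in zip(caps,s)]);print(c,c.mean(0),[round(tri(a,b)[1],1) for a,b in zip(caps,s)])
e=c[:3].mean(0)-c[3:].mean(0);print(np.arctan2(e[1],e[0]))
for a in s: print("side@63",atz("side",*a,63))
rm=R.from_euler("xyz",[-1.58668386,1.56916481,1.98069204]).as_matrix(); print(rm)
# tool desired: x down, y along rack y
im,d,P,Tt,K=load("side")
hs=P[232:262,298:330]; m=(hs[...,2]>70)&(hs[...,2]<80); print("tab pts",hs[m].mean(0),m.sum())
im,d,P,Tt,K=load("top")
hs=P[262:290,225:252]; m=(hs[...,2]>68)&(hs[...,2]<84); print("tab pts top",hs[m].mean(0),m.sum(),np.median(hs[m][:,2]))
```

```text
[[494.18  81.44  56.73]
 [475.43  86.52  59.38]
 [457.22  92.12  60.01]
 [465.55 -12.91  58.96]
 [447.16  -7.37  56.51]
 [428.9   -1.9   58.82]] [461.41  39.65  58.4 ] [np.float64(0.2), np.float64(0.0), np.float64(0.3), np.float64(1.4), np.float64(1.0), np.float64(0.7)]
1.2775645583905697
side@63 [491.72  87.2   63.  ]
side@63 [474.04  89.82  63.  ]
side@63 [456.3   94.86  63.  ]
side@63 [463.37  -8.82  63.  ]
side@63 [444.44  -0.76  63.  ]
side@63 [427.22   2.33  63.  ]
[[-0.    0.41 -0.91]
 [ 0.   -0.91 -0.41]
 [-1.   -0.   -0.  ]]
tab pts [459.87  44.79  76.23] 102
tab pts top [462.64  38.21  75.86] 109 75.86718251845434
```

Request:
send_rows([
  [[0.016,0.04,0],[0,0,3.5]],
  [[0.032,0.08,0],[0,0,7]],
  [[0.048,0.12,0],[0,0,10.5]],
  [[0.064,0.16,0],[0,0,14]],
  [[0.08,0.2,0],[0,0,17.5]],
  [[0.096,0.24,0],[0,0,21]],
  [[0.112,0.28,0],[0,0,24.5]],
  [[0.128,0.32,0],[0,0,28]],
], fingers=-1)

```text
clock: 0.9
eef_pos: [365.6, -201.9, 303.8]
tcp_rot: [-1.831, 1.571, 2.227]
wrist_force: [0.7, 1.0, 0.0]
grip_width: 85.3
```

Request:
send_rows([
  [[0.016,0.04,0],[0,0,3.5]],
  [[0.032,0.08,0],[0,0,7]],
  [[0.048,0.12,0],[0,0,10.5]],
  [[0.064,0.16,-0.02],[0,0,14]],
  [[0.08,0.2,-0.04],[0,0,17.5]],
  [[0.0955,0.2435,-0.06],[0,0,21]],
  [[0.0955,0.2435,-0.08],[0,0,21]],
  [[0.0955,0.2435,-0.08],[0,0,21]],
])

```text
clock: 1.7
eef_pos: [459.4, 41.0, 221.3]
tcp_rot: [-1.198, 1.564, -3.056]
wrist_force: [-0.4, -0.3, -0.1]
grip_width: 85.3
```

Request:
send_rows([
  [[0.001,0,-0.035],[0,0,0]],
  [[0.001,0,-0.07],[0,0,0]],
  [[0.001,0,-0.085],[0,0,0]],
  [[0.001,0,-0.095],[0,0,0]],
  [[0.001,0,-0.101],[0,0,0]],
  [[0.001,0,-0.101],[0,0,0]],
])

```text
clock: 2.3
eef_pos: [462.2, 39.4, 123.1]
tcp_rot: [1.696, 1.57, -0.165]
wrist_force: [0.2, 0.0, 0.3]
grip_width: 85.5
```

Run:
```python
from workcell import monitor, vision
import cv2,numpy as np
im,d=vision.get_image("side")
c=im[170:310,250:390,::-1].astype(float); c=np.clip(255*(c/255)**0.6*1.1,0,255).astype(np.uint8)
cv2.imwrite("pics/g1.png",cv2.resize(c,None,fx=4,fy=4,interpolation=cv2.INTER_CUBIC))
s=monitor.state();print(s["eef_pos"],s["wrist_force"],s["q"])
from scipy.spatial.transform import Rotation as R
print(R.from_euler("xyz",s["tcp_rot"]).as_matrix().round(3))
```

```text
[462.48826363  39.56013689 123.58433924] [0.06094202 0.49890305 0.64920977] [ 6.05844070e-02  3.50877315e-01  2.05769596e+00 -9.06592984e-05
  7.31690880e-01  3.51017940e-01]
[[ 0.001  0.958 -0.286]
 [ 0.    -0.286 -0.958]
 [-1.     0.001 -0.   ]]
```

View pics/g1.png

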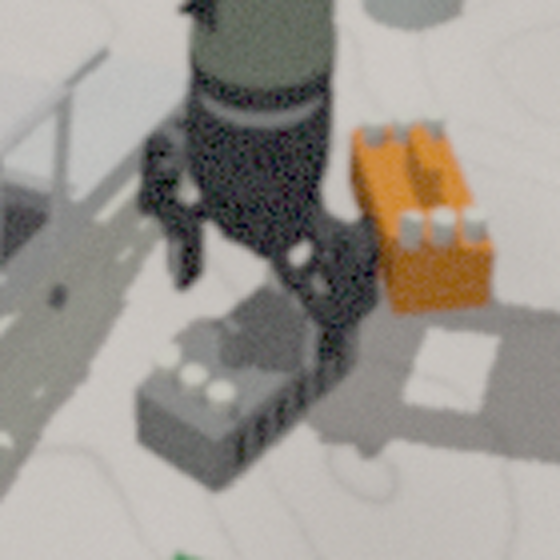

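The jaws straddle the tab of the grey rack (crop px ~265,330), well clear of the orange one. Closing.

Request:
send_rows([
  [[0,0,-0.0005],[0,0,0]],
  [[0,0,-0.0005],[0,0,0]],
  [[0,0,-0.0005],[0,0,0]],
  [[0,0,-0.0005],[0,0,0]],
  [[0,0,-0.0005],[0,0,0]],
  [[0,0,-0.0005],[0,0,0]],
  [[0,0,-0.0005],[0,0,0]],
  [[0,0,-0.0005],[0,0,0]],
], fingers=1, newtons=70)

```text
clock: 3.15
eef_pos: [461.7, 39.9, 122.5]
tcp_rot: [-1.381, 1.57, 3.042]
wrist_force: [-1.9, 0.5, 3.4]
grip_width: 10.7
```

Request:
send_rows([
  [[0,0,0],[0,0,0]],
  [[0,0,0.01],[0,0,0]],
  [[0,0,0.03],[0,0,0]],
  [[0,0,0.06],[0,0,0]],
  [[0,0,0.09],[0,0,0]],
  [[0,0,0.12],[0,0,0]],
  [[0,0,0.12],[0,0,0]],
])

```text
clock: 3.85
eef_pos: [464.2, 39.9, 246.3]
tcp_rot: [1.901, 1.561, 0.04]
wrist_force: [1.1, 0.7, -4.8]
grip_width: 10.7
```

Run:
```python
from workcell import monitor, vision
import cv2,numpy as np
for n in("side","top"):
    im,d=vision.get_image(n);m=vision.camera_model(n)
    np.savez(f"/tmp/{n}1.npz",im=im,d=d,T=m["T"],K=[m[k] for k in("fx","fy","cx","cy")])
    cv2.imwrite(f"/tmp/{n}1.png",im[:,:,::-1])
a=cv2.imread("/tmp/side1.png")[130:310,190:390];b=cv2.imread("/tmp/top1.png")[150:330,150:350]
c=np.hstack([a,b]).astype(float);c=np.clip(255*(c/255)**0.6*1.1,0,255).astype(np.uint8)
cv2.imwrite("pics/g2.png",cv2.resize(c,None,fx=2,fy=2,interpolation=cv2.INTER_CUBIC))
s=monitor.state();print(s["eef_pos"],s["wrist_force"],s["ft_torque"],s["grip_width"])
```

```text
[461.76680349  39.76042505 242.35063448] [-0.0921266  -0.19847334 -4.17032997] [0.01273491 0.08405273 0.00846166] 10.359221750917909
```

View pics/g2.png

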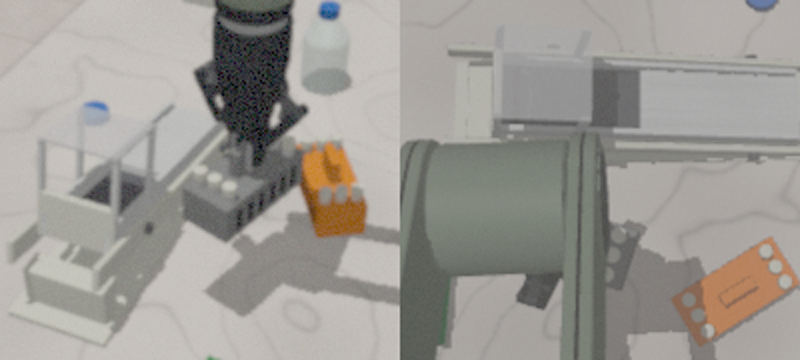

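Request:
send_rows([
  [[0,-0.02,0.015],[0,0,2]],
  [[0,-0.055,0.03],[0,0,5]],
  [[0,-0.09,0.03],[0,0,9]],
  [[0,-0.125,0.03],[0,0,13]],
  [[0,-0.16,0.03],[0,0,16]],
  [[0,-0.19,0.03],[0,0,18.1]],
  [[0,-0.208,0.03],[0,0,18.1]],
  [[0,-0.208,0.03],[0,0,18.1]],
])

```text
clock: 4.75
eef_pos: [461.2, -170.0, 270.1]
tcp_rot: [-1.769, 1.567, 2.966]
wrist_force: [-0.6, -0.3, -4.9]
grip_width: 10.7
```

Request:
send_rows([
  [[0.02,0,0],[2,0.05,0]],
  [[0.05,0,0],[4,0.1,0]],
  [[0.085,0,0],[6,0.15,0]],
  [[0.12,0,-0.01],[8,0.2,0]],
  [[0.15,0,-0.02],[10,0.25,0]],
  [[0.1665,0,-0.035],[12.03,0.31,0]],
  [[0.1665,0,-0.05],[12.03,0.31,0]],
  [[0.1665,0,-0.05],[12.03,0.31,0]],
])

```text
clock: 5.55
eef_pos: [627.1, -166.9, 217.4]
tcp_rot: [-3.099, 1.357, 1.64]
wrist_force: [-0.5, 1.5, -3.7]
grip_width: 10.8
```

```bash
cat > shot.py <<'E'
import sys
from workcell import monitor, vision
import cv2,numpy as np
from scipy.spatial.transform import Rotation as R
np.set_printoptions(precision=3,suppress=True)
def shot(k,boxes,out,s=3):
    o=[]
    for n,(u0,v0,w,h) in boxes.items():
        im,d=vision.get_image(n);m=vision.camera_model(n)
        np.savez(f"/tmp/{n}{k}.npz",im=im,d=d,T=m["T"],K=[m[q] for q in("fx","fy","cx","cy")])
        c=im[v0:v0+h,u0:u0+w,::-1].astype(float);c=np.clip(255*(c/255)**0.6*1.1,0,255).astype(np.uint8)
        c=cv2.resize(c,None,fx=s,fy=s,interpolation=cv2.INTER_CUBIC)
        for u in range((u0+19)//20*20,u0+w,20): cv2.putText(c,str(u),((u-u0)*s,8),0,.35,(0,0,255)); cv2.line(c,((u-u0)*s,10),((u-u0)*s,16),(0,0,255))
        for v in range((v0+19)//20*20,v0+h,20): cv2.putText(c,str(v),(0,(v-v0)*s+3),0,.35,(0,0,255)); cv2.line(c,(22,(v-v0)*s),(28,(v-v0)*s),(0,0,255))
        o.append(c)
    cv2.imwrite(f"pics/{out}.png",np.hstack(o))
    st=monitor.state();print(st["clock"],st["eef_pos"],st["wrist_force"],st["ft_torque"],st["grip_width"])
    print(R.from_euler("xyz",st["tcp_rot"]).as_matrix(),st["q"])
E
python3 -c "
from shot import *
shot(2,{'side':(220,130,130,130),'top':(230,150,136,130)},'p1')"
```

```text
5.65 [ 627.942 -167.305  221.047] [ 0.27  -0.022 -3.183] [-0.285 -0.017 -0.011] 10.445203034379498
[[-0.009  1.     0.025]
 [ 0.209  0.027 -0.977]
 [-0.978 -0.003 -0.21 ]] [-0.351  0.523  1.464  0.206  1.243 -0.453]
```

View pics/p1.png

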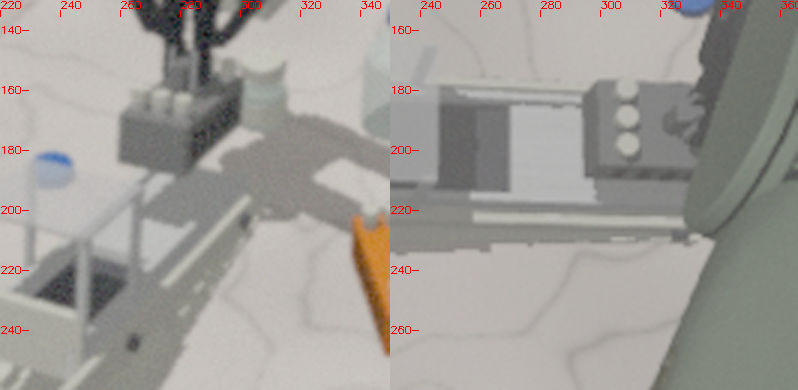

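Run:
```python
from h import *
im,d,P,T,K=load("top",2)
o=np.array([627.94,-167.3,221.05]);n=np.array([.009,-.209,.978]);u=np.array([-.025,.977,.21]);w=np.cross(n,u)
c=o-122.5*n;print("underside",c,"cap pred",[c+49*u+63*n+k*19*w for k in(1,0,-1)])
for p in((307.5,179.3),(307.3,188.5),(308,198)):
    print(atz("top",*p,172.5,2),P[int(p[1]),int(p[0])])
```

```text
underside [ 626.8375 -141.6975  101.245 ] cap pred [array([ 607.190976, -107.49196 ,  173.216792]), array([ 626.1795, -106.9915,  173.149 ]), array([ 645.168024, -106.49104 ,  173.081208])]
[ 643.83117187 -104.50539434  172.5       ] [ 644.15063555 -103.45541073  173.49946452]
[ 625.06575537 -104.18706957  172.5       ] [ 625.55253914 -103.47465135  174.51899731]
[ 605.87722482 -105.64053896  172.5       ] [ 605.42635594 -105.5239129   174.43496546]
```

Request:
send_rows([
  [[0.0024,0.006,-0.01],[0,0,0]],
  [[0.0024,0.006,-0.025],[0,0,0]],
  [[0.0024,0.006,-0.04],[0,0,0]],
  [[0.0024,0.006,-0.047],[0,0,0]],
  [[0.0024,0.006,-0.05],[0,0,0]],
  [[0.0024,0.006,-0.052],[0,0,0]],
  [[0.0024,0.006,-0.052],[0,0,0]],
  [[0.0024,0.006,-0.052],[0,0,0]],
])

```text
clock: 6.45
eef_pos: [631.2, -162.3, 171.0]
tcp_rot: [3.135, 1.361, 1.591]
wrist_force: [-0.0, -0.8, -4.0]
grip_width: 10.7
```

```bash
python3 -c "
from shot import *
shot(3,{'side':(220,130,130,130),'top':(230,150,136,130)},'p2')"
```

```text
6.55 [ 631.14  -162.275  170.983] [ 1.099  0.117 -4.019] [-0.275  0.024 -0.024] 10.36538210168192
[[-0.004  1.     0.026]
 [ 0.208  0.026 -0.978]
 [-0.978  0.001 -0.208]] [-0.343  0.566  1.523  0.216  1.137 -0.468]
```

View pics/p2.png

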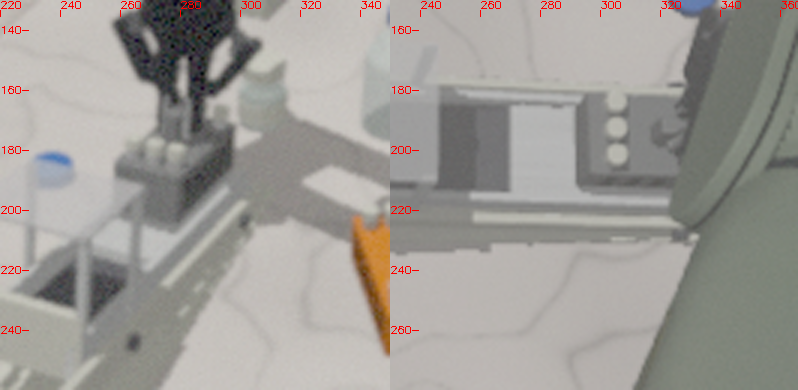

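Run:
```python
from h import *
for p in((304,183.3),(304.2,192.3),(304.5,201.3)): print(atz("top",*p,123,3))
```

```text
[ 648.84696619 -100.12957917  123.        ]
[ 629.47837147 -100.65433737  123.        ]
[ 610.26752786 -101.38257334  123.        ]
```

Request:
send_rows([
  [[-0.002,0,-0.003],[0,0,0]],
  [[-0.002,0,-0.005],[0,0,0]],
  [[-0.002,0,-0.006],[0,0,0]],
  [[-0.002,0,-0.007],[0,0,0]],
  [[-0.002,0,-0.007],[0,0,0]],
])

```text
clock: 7.05
eef_pos: [628.9, -162.2, 163.2]
tcp_rot: [-3.141, 1.361, 1.598]
wrist_force: [0.3, -0.4, -4.4]
grip_width: 10.6
```

Request:
send_rows([
  [[0,0,-0.0005],[0,0,0]],
  [[0,0,-0.001],[0,0,0]],
  [[0,0,-0.001],[0,0,0]],
])

```text
clock: 7.35
eef_pos: [628.9, -162.1, 162.4]
tcp_rot: [3.141, 1.361, 1.596]
wrist_force: [0.3, -1.6, -3.2]
grip_width: 10.8
```

Request:
send_rows([
  [[0,0,-0.0005],[0,0,0]],
  [[0,0,-0.001],[0,0,0]],
  [[0,0,-0.001],[0,0,0]],
])

```text
clock: 7.65
eef_pos: [628.9, -162.2, 161.4]
tcp_rot: [3.141, 1.361, 1.597]
wrist_force: [-0.1, -0.2, -3.6]
grip_width: 10.7
```

Request:
send_rows([
  [[0,0,-0.0005],[0,0,0]],
  [[0,0,-0.001],[0,0,0]],
  [[0,0,-0.001],[0,0,0]],
])

```text
clock: 7.95
eef_pos: [628.9, -162.2, 160.5]
tcp_rot: [3.14, 1.361, 1.596]
wrist_force: [-0.5, -0.2, -3.4]
grip_width: 10.6
```

Request:
send_rows([
  [[0,0,-0.0005],[0,0,0]],
  [[0,0,-0.001],[0,0,0]],
  [[0,0,-0.001],[0,0,0]],
])

```text
clock: 8.25
eef_pos: [628.9, -162.2, 160.4]
tcp_rot: [3.138, 1.361, 1.594]
wrist_force: [-4.0, -0.6, 4.0]
grip_width: 10.9
```

```bash
python3 -c "
from shot import *
shot(4,{'side':(240,130,100,100),'top':(260,160,100,100)},'p3',4)"
```

```text
8.35 [ 628.874 -162.187  160.441] [-3.925 -1.773  6.123] [0.036 0.49  0.106] 10.387874573837259
[[-0.005  1.     0.026]
 [ 0.208  0.026 -0.978]
 [-0.978  0.001 -0.208]] [-0.344  0.573  1.54   0.219  1.114 -0.475]
```

View pics/p3.png

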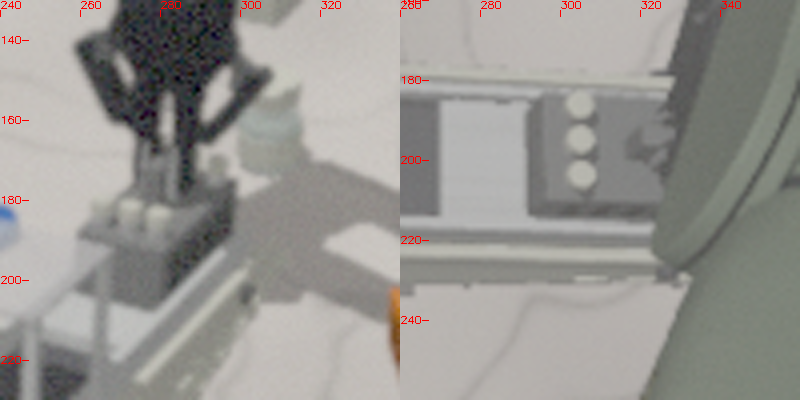

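Run:
```python
from h import *
for p in((305,186.2),(305.2,194.8),(305.5,204)): print(atz("top",*p,113,4))
im,d,P,T,K=load("top",4)
for u,v in((300,190),(310,190),(300,199),(312,199),(315,205),(300,205),(280,200)): print(u,v,P[v-1:v+2,u-1:u+2].reshape(-1,3).mean(0).round(1))
```

```text
[ 645.23597634 -102.78548311  113.        ]
[ 626.56321928 -103.30255533  113.        ]
[ 606.74791571 -104.03184585  113.        ]
300 190 [615.3 -88.5 198.2]
310 190 [ 642.3 -114.7   92.6]
300 199 [621.1 -93.1  96.4]
312 199 [ 622.6 -119.1   91.7]
315 205 [ 609.8 -125.7   90.4]
300 205 [607.6 -93.1  98.3]
280 200 [626.6 -50.1  59.8]
```

Request:
send_rows([
  [[0,0,0],[0,0,0]],
  [[0,0,0],[0,0,0]],
  [[0,0,0],[0,0,0]],
  [[0,0,0],[0,0,0]],
  [[0,0,0],[0,0,0]],
  [[0,0,0],[0,0,0]],
], fingers=-0.3, newtons=20)

```text
clock: 8.95
eef_pos: [628.9, -162.2, 159.4]
tcp_rot: [3.141, 1.361, 1.596]
wrist_force: [0.6, -0.5, -0.7]
grip_width: 55.5
```

Request:
send_rows([
  [[0,-0.002,0.01],[0,0,0]],
  [[0,-0.006,0.03],[0,0,0]],
  [[0,-0.012,0.06],[0,0,0]],
  [[0,-0.02,0.095],[0,0,0]],
  [[0,-0.05,0.11],[0,0,0]],
  [[0,-0.09,0.11],[0,0,0]],
  [[0,-0.13,0.11],[0,0,0]],
  [[0,-0.13,0.11],[0,0,0]],
])

```text
clock: 9.75
eef_pos: [628.4, -297.2, 269.8]
tcp_rot: [3.136, 1.364, 1.586]
wrist_force: [-0.5, 0.7, -0.3]
grip_width: 55.5
```

```bash
python3 -c "
from shot import *
shot(5,{'side':(240,130,100,130),'top':(250,160,100,130)},'p4',4)"
```

```text
9.85 [ 628.663 -293.045  269.705] [-0.348  0.523 -0.098] [-0.078 -0.008  0.02 ] 55.07866450692542
[[-0.005  1.     0.024]
 [ 0.209  0.024 -0.978]
 [-0.978  0.    -0.209]] [-0.516  0.571  1.251  0.182  1.431 -0.576]
```

View pics/p4.png

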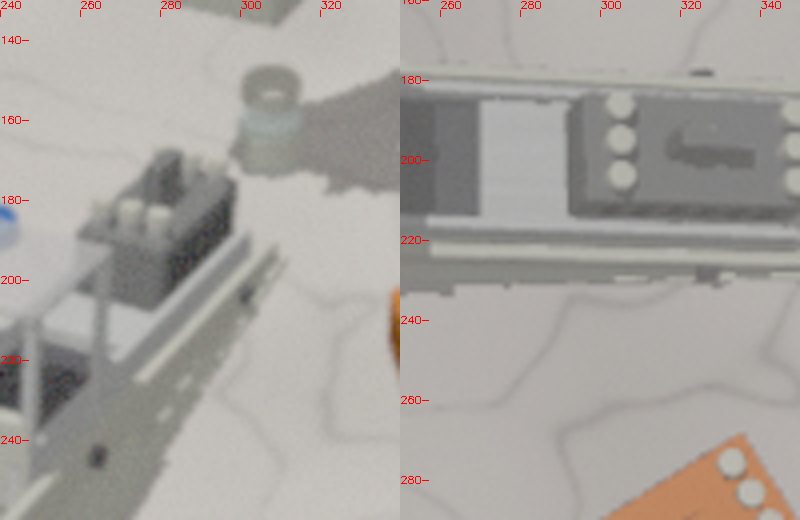

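Request:
send_rows([
  [[0.0023,0.02,-0.02],[0,0,0]],
  [[0.0023,0.035,-0.055],[0,0,0]],
  [[0.0023,0.045,-0.09],[0,0,0]],
  [[0.0023,0.049,-0.125],[0,0,0]],
  [[0.0023,0.049,-0.15],[0,0,0]],
  [[0.0023,0.049,-0.16],[0,0,0]],
  [[0.0023,0.049,-0.16],[0,0,0]],
], fingers=0.5)

```text
clock: 10.55
eef_pos: [630.9, -242.0, 108.5]
tcp_rot: [-3.132, 1.359, 1.607]
wrist_force: [-0.4, -0.5, 0.2]
grip_width: 21.3
```

```bash
python3 -c "
from shot import *
shot(6,{'side':(240,130,100,130),'top':(250,160,100,130)},'p5',4)"
```

```text
10.65 [ 632.03 -243.02  110.95] [-0.182  0.348 -0.156] [-0.137 -0.028 -0.029] 21.44790113706202
[[-0.003  1.     0.026]
 [ 0.208  0.026 -0.978]
 [-0.978  0.002 -0.208]] [-0.451  0.667  1.497  0.212  1.082 -0.588]
```

View pics/p5.png

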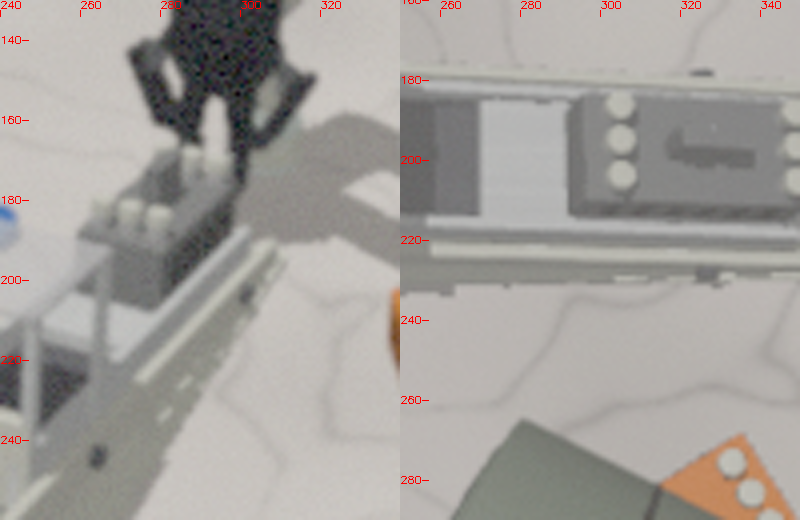

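Request:
send_rows([
  [[-0.0001,0.0049,0.001],[0,0,0]],
  [[-0.0002,0.0078,0.0017],[0,0,0]],
  [[-0.00025,0.0098,0.0021],[0,0,0]],
  [[-0.00025,0.0098,0.0021],[0,0,0]],
])

```text
clock: 11.05
eef_pos: [631.1, -233.1, 112.2]
tcp_rot: [3.137, 1.361, 1.593]
wrist_force: [1.1, 0.5, -0.1]
grip_width: 21.6
```

Request:
send_rows([
  [[-0.0001,0.002,0.0004],[0,0,0]],
  [[-0.0001,0.0039,0.0008],[0,0,0]],
  [[-0.00015,0.0059,0.0013],[0,0,0]],
  [[-0.0002,0.0078,0.0017],[0,0,0]],
  [[-0.00025,0.0098,0.0021],[0,0,0]],
  [[-0.00025,0.0098,0.0021],[0,0,0]],
])

```text
clock: 11.65
eef_pos: [630.7, -223.5, 113.6]
tcp_rot: [3.141, 1.361, 1.596]
wrist_force: [-0.7, -0.6, -1.2]
grip_width: 21.6
```

Request:
send_rows([
  [[-0.0001,0.002,0.0004],[0,0,0]],
  [[-0.0001,0.0039,0.0008],[0,0,0]],
  [[-0.00015,0.0059,0.0013],[0,0,0]],
  [[-0.0002,0.0078,0.0017],[0,0,0]],
  [[-0.00025,0.0098,0.0021],[0,0,0]],
])

```text
clock: 12.15
eef_pos: [630.4, -213.5, 115.7]
tcp_rot: [3.141, 1.361, 1.597]
wrist_force: [0.9, -2.0, -1.3]
grip_width: 21.5
```

```bash
python3 -c "
from shot import *
shot(7,{'side':(240,130,100,130),'top':(250,160,100,130)},'p6',4)"
```

```text
12.25 [ 630.425 -213.193  115.823] [-0.275 -0.957 -1.877] [-0.244 -0.027  0.031] 21.23538816952825
[[-0.006  1.     0.026]
 [ 0.209  0.026 -0.978]
 [-0.978 -0.    -0.209]] [-0.413  0.645  1.529  0.218  1.069 -0.554]
```

View pics/p6.png

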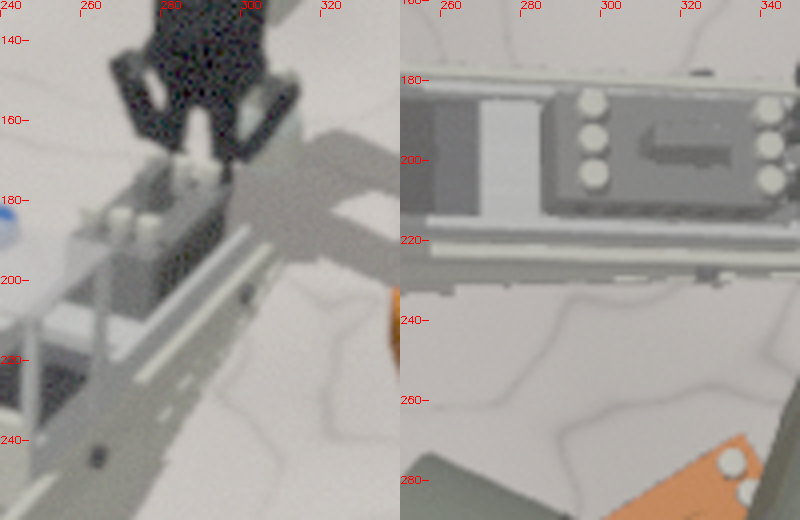

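```bash
cat >> h.py <<'E'
u_=np.array([-.0255,.9777,.2085]);n_=np.array([.005,-.2085,.978])
def onp(n,uu,v,off,k):
    o,d=ray(n,uu,v,k); h=off/.978; t=(43.3+.2131*(o[1]+130)+h-o[2])/(d[2]-.2131*d[1]); return o+d*t
lip=np.array([625.6,-27,65.3])
def s_of(p): return (np.array(p)-lip)@u_
E
python3 - <<'E'
from h import *
f=np.array(onp("top",298.3,194.5,63,7)); r=onp("top",342.3,196.3,63,7)
print(f,r,s_of(f),s_of(r),"rear s",s_of(f)-49-65,s_of(r)+49-65)
f=np.array(onp("top",305.2,194.8,63,5));print("before rear s",s_of(f)-114)
print("TCP s",s_of([630.42,-213.2,115.8]))
E
```

```text
[626.1325759  -88.63278191 116.53253209] [ 628.53664782 -183.79608976   96.25323119] -49.58996861920202 -146.92067277322073 rear s -163.589968619202 -162.92067277322073
before rear s -178.5703290817307
TCP s -171.6414
```

Request:
send_rows([
  [[-0.0002,0.0078,0.0017],[0,0,0]],
  [[-0.0004,0.0156,0.0033],[0,0,0]],
  [[-0.0006,0.0235,0.005],[0,0,0]],
  [[-0.0008,0.0313,0.0067],[0,0,0]],
  [[-0.001,0.0391,0.0083],[0,0,0]],
  [[-0.0012,0.0469,0.01],[0,0,0]],
  [[-0.0014,0.0547,0.0117],[0,0,0]],
  [[-0.0016,0.0626,0.0133],[0,0,0]],
])

```text
clock: 13.05
eef_pos: [628.8, -150.5, 129.3]
tcp_rot: [3.14, 1.361, 1.596]
wrist_force: [-0.1, -1.7, -0.5]
grip_width: 21.2
```

```bash
python3 -c "
from shot import *
shot(8,{'side':(200,130,110,130),'top':(230,160,90,130)},'p7',4)"
```

```text
13.15 [ 628.875 -149.702  129.512] [-0.295 -1.009 -0.11 ] [-0.157 -0.017 -0.012] 21.317078181400444
[[-0.005  1.     0.026]
 [ 0.21   0.027 -0.977]
 [-0.978  0.    -0.21 ]] [-0.326  0.599  1.58   0.229  1.047 -0.477]
```

View pics/p7.png

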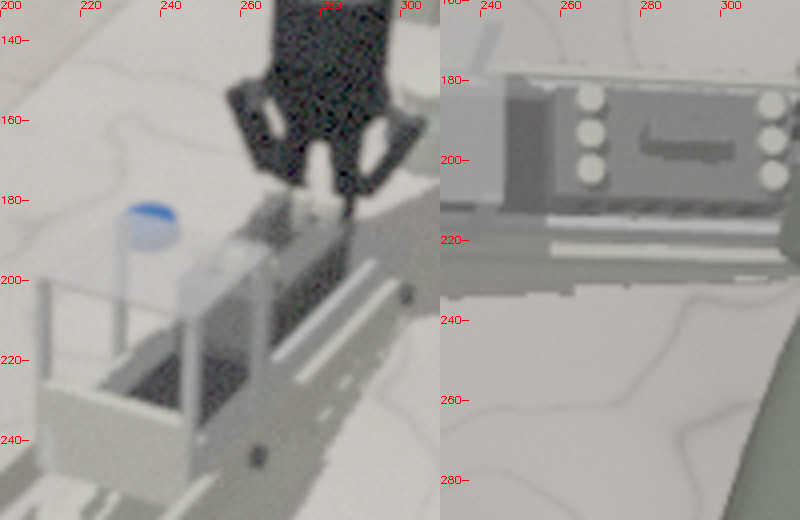

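Request:
send_rows([
  [[-0.0002,0.0078,0.0017],[0,0,0]],
  [[-0.0004,0.0156,0.0033],[0,0,0]],
  [[-0.0006,0.0235,0.005],[0,0,0]],
  [[-0.0008,0.0313,0.0067],[0,0,0]],
  [[-0.001,0.0391,0.0083],[0,0,0]],
  [[-0.0012,0.0469,0.01],[0,0,0]],
  [[-0.0014,0.0547,0.0117],[0,0,0]],
  [[-0.0016,0.0626,0.0133],[0,0,0]],
])

```text
clock: 13.95
eef_pos: [627.5, -88.2, 143.0]
tcp_rot: [3.136, 1.361, 1.591]
wrist_force: [-0.4, -2.9, -1.6]
grip_width: 21.4
```

```bash
python3 -c "
from shot import *
shot(9,{'side':(200,130,110,130),'top':(200,160,90,130)},'p8',4)"
```

```text
14.05 [627.132 -86.862 142.69 ] [ 0.7    0.44  -0.258] [-0.092 -0.023 -0.007] 21.493101466032357
[[-0.006  1.     0.026]
 [ 0.21   0.027 -0.977]
 [-0.978 -0.    -0.21 ]] [-0.235  0.562  1.615  0.239  1.033 -0.391]
```

View pics/p8.png

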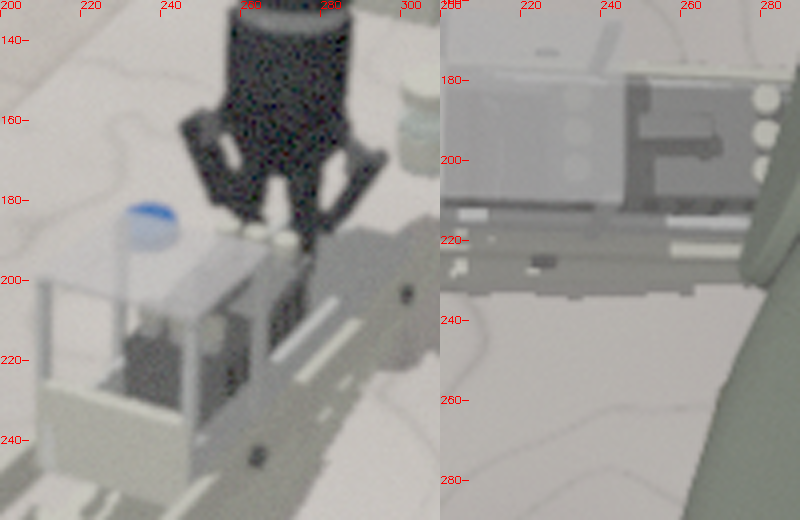

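Request:
send_rows([
  [[-0.0001,0.0029,0.0006],[0,0,0]],
  [[-0.0002,0.0059,0.0013],[0,0,0]],
  [[-0.0002,0.0088,0.0019],[0,0,0]],
  [[-0.0003,0.0117,0.0025],[0,0,0]],
  [[-0.0004,0.0147,0.0031],[0,0,0]],
  [[-0.0005,0.0176,0.0038],[0,0,0]],
  [[-0.0005,0.0205,0.0044],[0,0,0]],
  [[-0.0006,0.0235,0.005],[0,0,0]],
])

```text
clock: 14.85
eef_pos: [626.6, -64.8, 147.4]
tcp_rot: [3.141, 1.361, 1.596]
wrist_force: [-0.2, -1.9, -1.2]
grip_width: 20.9
```

```bash
python3 -c "
from shot import *
shot(10,{'side':(200,150,100,110),'top':(190,160,100,110)},'p9',4)"
```

```text
14.95 [626.634 -64.453 147.535] [-0.86  -0.706 -1.073] [-0.166  0.047 -0.013] 21.491914474999355
[[-0.005  1.     0.026]
 [ 0.209  0.026 -0.978]
 [-0.978  0.    -0.209]] [-0.2    0.55   1.624  0.24   1.029 -0.357]
```

View pics/p9.png

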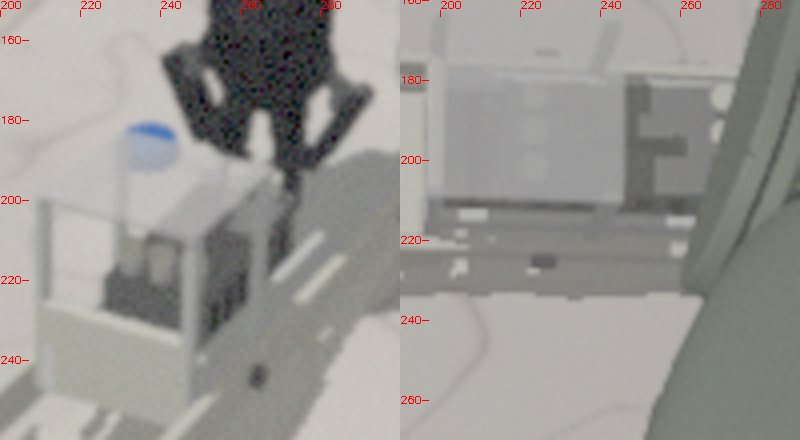

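Request:
send_rows([
  [[0,0.001,0.0002],[0,0,0]],
  [[-0.0001,0.002,0.0004],[0,0,0]],
  [[-0.0001,0.0029,0.0006],[0,0,0]],
  [[-0.0001,0.0039,0.0008],[0,0,0]],
  [[-0.0001,0.0049,0.001],[0,0,0]],
  [[-0.0001,0.0059,0.0013],[0,0,0]],
])

```text
clock: 15.55
eef_pos: [626.5, -59.1, 148.6]
tcp_rot: [3.142, 1.361, 1.597]
wrist_force: [-0.3, -1.1, -2.1]
grip_width: 21.4
```

Request:
send_rows([
  [[0,0.001,0.0002],[0,0,0]],
  [[0,0.001,0.0002],[0,0,0]],
])

```text
clock: 15.75
eef_pos: [626.6, -58.0, 148.9]
tcp_rot: [3.141, 1.361, 1.596]
wrist_force: [-0.2, -1.5, -1.0]
grip_width: 21.5
```

Request:
send_rows([
  [[0,0.001,0.0002],[0,0,0]],
  [[0,0.001,0.0002],[0,0,0]],
])

```text
clock: 15.95
eef_pos: [626.6, -57.0, 149.1]
tcp_rot: [3.141, 1.361, 1.596]
wrist_force: [-0.3, -1.7, -1.2]
grip_width: 20.9
```

Request:
send_rows([
  [[0,0.001,0.0002],[0,0,0]],
  [[0,0.001,0.0002],[0,0,0]],
])

```text
clock: 16.15
eef_pos: [626.6, -56.1, 149.3]
tcp_rot: [3.141, 1.361, 1.596]
wrist_force: [0.4, -1.5, -0.6]
grip_width: 21.4
```

Request:
send_rows([
  [[0,0.001,0.0002],[0,0,0]],
  [[0,0.001,0.0002],[0,0,0]],
])

```text
clock: 16.35
eef_pos: [626.6, -55.1, 149.5]
tcp_rot: [3.141, 1.361, 1.596]
wrist_force: [0.2, -1.2, -1.0]
grip_width: 21.2
```

Request:
send_rows([
  [[0,0.001,0.0002],[0,0,0]],
  [[0,0.001,0.0002],[0,0,0]],
])

```text
clock: 16.55
eef_pos: [626.5, -54.0, 149.6]
tcp_rot: [3.141, 1.361, 1.597]
wrist_force: [0.3, -0.8, -1.0]
grip_width: 21.2
```

```bash
python3 -c "
from shot import *
shot(11,{'side':(200,150,100,110),'top':(190,160,100,110)},'p10',4)"
```

```text
16.65 [626.554 -54.06  149.661] [-1.112 -1.581 -1.12 ] [-0.408 -0.056  0.008] 21.257632468621335
[[-0.005  1.     0.026]
 [ 0.209  0.026 -0.978]
 [-0.978  0.    -0.209]] [-0.184  0.545  1.627  0.241  1.028 -0.341]
```

View pics/p10.png

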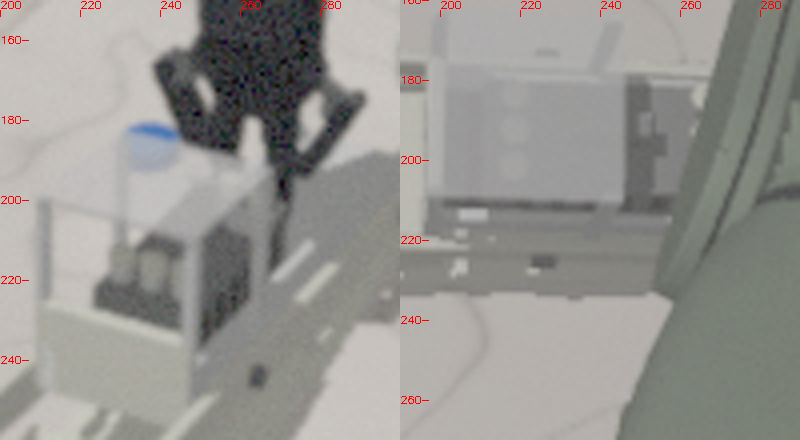

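Request:
send_rows([
  [[0,0.001,0.0002],[0,0,0]],
  [[0,0.001,0.0002],[0,0,0]],
])

```text
clock: 16.85
eef_pos: [626.6, -53.1, 149.9]
tcp_rot: [3.14, 1.361, 1.596]
wrist_force: [0.1, -2.3, -1.6]
grip_width: 21.5
```

Request:
send_rows([
  [[0,0.001,0.0002],[0,0,0]],
  [[0,0.001,0.0002],[0,0,0]],
])

```text
clock: 17.05
eef_pos: [626.6, -52.1, 150.1]
tcp_rot: [3.14, 1.361, 1.596]
wrist_force: [1.3, -1.6, -0.7]
grip_width: 21.7
```

Request:
send_rows([
  [[0,0.001,0.0002],[0,0,0]],
  [[0,0.001,0.0002],[0,0,0]],
])

```text
clock: 17.25
eef_pos: [626.6, -51.3, 150.3]
tcp_rot: [3.141, 1.361, 1.596]
wrist_force: [0.1, -2.5, -1.0]
grip_width: 21.3
```

Request:
send_rows([
  [[0,0.0007,0.0001],[0,0,0]],
  [[0,0.0007,0.0001],[0,0,0]],
])

```text
clock: 17.45
eef_pos: [626.6, -50.9, 150.3]
tcp_rot: [3.14, 1.362, 1.596]
wrist_force: [0.3, -4.7, -1.5]
grip_width: 21.1
```

```bash
python3 -c "
from shot import *
shot(12,{'side':(200,150,100,110),'top':(190,160,100,110)},'p11',4)"
```

```text
17.55 [626.578 -50.878 150.378] [-0.132 -4.105 -1.283] [-0.986  0.049  0.017] 21.54520261472346
[[-0.005  1.     0.026]
 [ 0.208  0.026 -0.978]
 [-0.978  0.    -0.208]] [-0.179  0.543  1.627  0.24   1.027 -0.336]
```

View pics/p11.png

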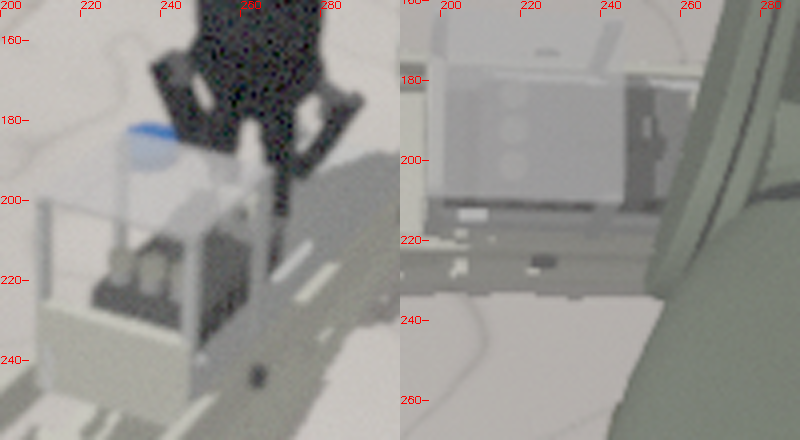

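The force has risen by about 3 N, so the sprung stop is felt. I'll draw back and check for the drop.

Request:
send_rows([
  [[0,-0.002,-0.0004],[0,0,0]],
  [[0.0001,-0.005,-0.001],[0,0,0]],
  [[0.0003,-0.012,-0.0025],[0,0,0]],
  [[0.0006,-0.025,-0.0053],[0,0,0]],
  [[0.0012,-0.045,-0.0096],[0,0,0]],
  [[0.0018,-0.07,-0.0149],[0,0,0]],
  [[0.0026,-0.1,-0.0213],[0,0,0]],
  [[0.0026,-0.1,-0.0213],[0,0,0]],
])

```text
clock: 18.35
eef_pos: [628.9, -154.4, 127.8]
tcp_rot: [-3.139, 1.362, 1.595]
wrist_force: [-0.2, -0.1, 0.6]
grip_width: 21.7
```

```bash
python3 -c "
from shot import *
shot(13,{'side':(200,150,100,110),'top':(190,160,100,110)},'p12',4)"
```

```text
18.45 [ 628.934 -151.441  128.597] [ 0.589  0.96  -0.087] [-0.127  0.006 -0.042] 21.518238400782266
[[-0.006  1.     0.023]
 [ 0.209  0.024 -0.978]
 [-0.978 -0.001 -0.209]] [-0.329  0.601  1.58   0.229  1.047 -0.476]
```

View pics/p12.png

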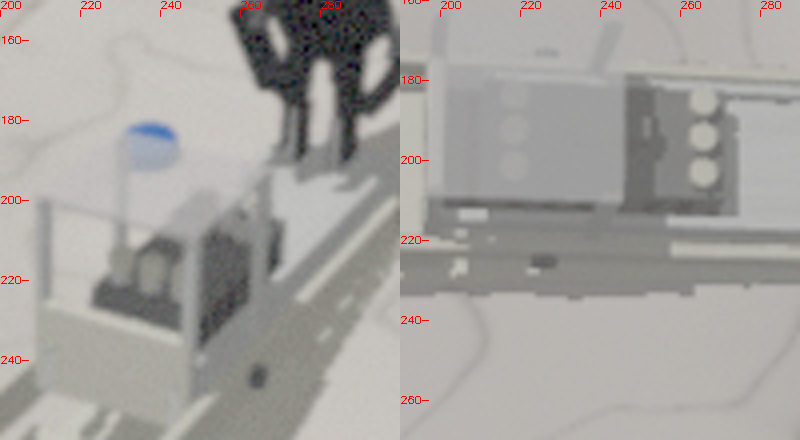

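Run:
```python
from h import *
np.set_printoptions(precision=1,suppress=True)
im,d,P,T,K=load("top",13)
def hgt(p): return (p-lip)@n_
for nm,(u,v) in {"cap":(265,185),"cap2":(265,194),"cap3":(265,203)}.items():
    q=P[v-1:v+2,u-1:u+2].reshape(-1,3);print(nm,np.median([hgt(x) for x in q]),np.median(q,0),np.median([s_of(x) for x in q]))
q=P[188:212,269:273].reshape(-1,3); print("block top rear",np.median([hgt(x) for x in q]),[round(float(np.median([hgt(x) for x in P[188:212,c]])),1) for c in range(250,284)])
q=P[190:212,278:288].reshape(-1,3); print("ramp",np.median([hgt(x) for x in q]))
for v in(193,): 
  f=onp("top",217,193,53,13);r=onp("top",265,194,53,13);print("s front/rear caps if flat",s_of(f),s_of(r),s_of(f)-s_of(r))
  r=onp("top",265,194,63,13);print("rear if hung",s_of(r), s_of(f)-s_of(r))
im,d,P,T,K=load("side",13)
for (u,v) in [(230,217),(238,220),(263,206),(268,210)]: print(u,v,P[v,u],hgt(P[v,u]),s_of(P[v,u]))
```

```text
cap 52.16340128325174 [644.8 -18.5 120.8] 19.44776317205544
cap2 51.969471394937976 [625.4 -18.9 119.7] 19.569388657642303
cap3 52.0631995433083 [606.2 -19.3 120.2] 19.356372063165335
block top rear 33.615294973716004 [35.5, 34.1, 34.5, 33.9, 33.4, 33.3, 33.4, 35.0, 33.7, 33.9, 33.4, 34.3, 34.5, 41.5, 48.4, 50.2, 50.7, 49.0, 43.2, 35.1, 34.5, 33.4, -0.9, -0.6, -0.8, -0.5, -1.7, -0.3, -0.6, -1.2, -0.2, -1.0, -0.6, -0.6]
ramp -0.657268828118023
s front/rear caps if flat 118.80642829127255 19.530590668661663 99.2758376226109
rear if hung 21.295863279766873 97.51056501150568
230 217 [637.5  87.8 136.3] 45.559080777732476 126.78328710910158
238 220 [617.6  88.2 134.9] 44.050542283757 127.32270629776485
263 206 [608.1 -10.7 105. ] 35.3530228945441 24.61659557211211
268 210 [595.3 -10.7  97.2] 27.675166714055866 23.314982594295977
```

Request:
send_rows([
  [[0,-0.005,0.02],[0,0,0]],
  [[0,-0.01,0.05],[0,0,0]],
  [[0,-0.02,0.09],[0,0,0]],
  [[0,-0.03,0.13],[0,0,0]],
  [[-0.03,-0.04,0.15],[0,0,0]],
  [[-0.06,-0.05,0.15],[0,0,0]],
  [[-0.06,-0.05,0.15],[0,0,0]],
])

```text
clock: 19.15
eef_pos: [566.5, -200.4, 280.6]
tcp_rot: [-3.141, 1.361, 1.597]
wrist_force: [-0.1, 1.0, -0.9]
grip_width: 21.4
```

```bash
python3 -c "
from shot import *
shot(14,{'side':(180,100,200,280),'top':(100,110,360,280)},'p13',1)
import cv2
from h import *
P=load('top',14)[2]
print([round(float(np.median([(x-lip)@n_ for x in P[188:212,c]])),1) for c in range(250,284,3)])
i=cv2.imread('pics/p13.png');cv2.imwrite('pics/p13b.png',cv2.resize(i,(784,392)))"
```

```text
19.25 [ 568.947 -199.855  279.584] [-0.408 -0.695 -0.9  ] [-0.1   -0.027  0.041] 21.20442109901351
[[-0.004  1.     0.026]
 [ 0.209  0.026 -0.978]
 [-0.978  0.001 -0.209]] [-0.433  0.414  1.496  0.194  1.33  -0.515]
[35.3, 33.8, 34.2, 33.8, 35.2, 50.4, 36.2, 33.4, -0.7, -0.5, 0.0, -0.6]
```

View pics/p13b.png

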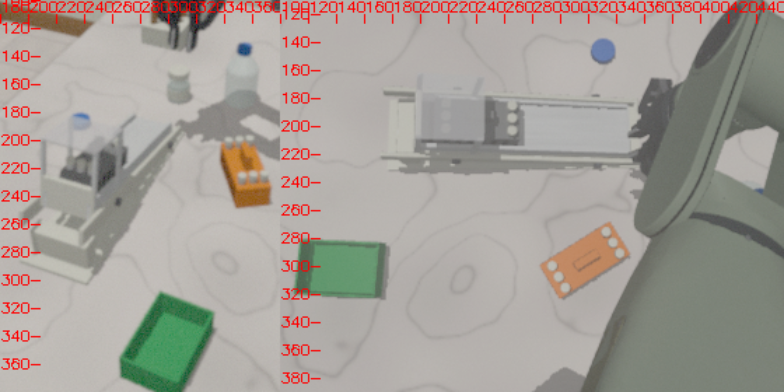

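The rack lies flat in the pocket. The cap (top 331,147), tip box, orange rack, jar and bottle stand where they were, and the arm is clear.

```bash
python3 -c "
from workcell import order
print(order.sign_off())"
```

```text
the job is handed in; nothing more can be done
None
```

The rack is lying flat in the loader's pocket, let go, with the arm clear of everything. I handed the job in at about 19 s of the 72 s allowed.

- **Moves:** I gripped the grey rack by its tab and set it down tilted to the slope on the lower ramp. I let go and pushed its lower end face up the ramp under the cover, slowing to 1 mm steps near the lip.
- **End stop:** The push force rose from about 1.5–2.5 N to about 4.7 N when the rack met the sprung stop. I stopped there and drew the fingers back.
- **Last checks:** The block's top measures about 35 mm above the ramp plane along the part not under the cover. The rear tube caps measure about 52.7 mm, where 53 mm means flat. The rear edge is about 3.5 mm behind the lip.
- **Bystanders:** In the last pictures the bottle, cap, tip box, jar and orange rack look unmoved. I checked this by eye and did not measure it.
- **Disagreements:** The two cameras differed by 3–5 mm in y. When I set the rack down there was a small sideways force of about 4 N, which vanished on release.

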